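Slide a butterfly case under the spring clip of a viewing stage

ROBOT

A 6-joint arm with a two-finger parallel gripper is mounted at the origin on the work surface. World frame = base frame: x ahead of the robot, y to its left, z up, the work surface at z = 0. Lengths are in m, angles in degrees, forces in N, time in s.
With the tool pointing down it reaches from about 0.2 to 0.875 m from the base axis. Payload 3.4 kg.
Tool frame: the origin (TCP) lies at the very end of the fingers, on their centre line; the grasp point (between the pads) lies 19 mm behind it; z points along the fingers, y is the line along which they close (so a half turn about z gives the same grasp; the last joint's range is limited). The gripper opens to 94 mm and grips with 3 to 60 N. Pads are 16 mm wide; open, the fingers measure 119 mm over their backs; the gripper's body (75 mm by 177 mm) begins 78 mm behind the grasp point.
Start: joints at [-74.599, 15.808, 86.224, -0, 77.962, -6.933], TCP at [0.219, -0.532, 0.184] pointing down, gripper open.
Joint ranges: [-165.64, 165.64], [-43.16, 119.46], [12.63, 154.43], [-67.54, 247.53], [6.08, 155.33], [-154.97, 154.97]. Speed limits (degrees/s): [147.25, 147.25, 180, 180, 180, 180].

INTERFACE

Orientations are given as a 3x3 rotation matrix whose columns are the frame's x, y, z axes.
In Python, from workcell import ctrl gives the robot as it stands.
- The arm moves only by the tool arm_command, never from a script. Its arguments are lists of equal length, an entry for each row: "claw": the finger opening in cm, from 0 to 9.4; "travel": the shift along the world's x, y, z in cm, a list of three; "yaw": the turn about the world's z in rad. In form: {"claw": [claw, ...], "travel": [[dx, dy, dz], ...], "yaw": [yaw, ...]}. A call has 1 to 10 rows; each row shifts and turns the commanded pose from where the row before left it; what a row does not reach is not made up. A row lasts 1/12 s, in which the tool goes at most 41.7 mm and 7.16 degrees, less where a joint would pass 70% of its speed; a pose out of reach is approached as far as the arm can. A call is refused whole if a number of a shift passes 4.17 or a number of a turn 0.125, either way. A call with a gripper value outside its range is refused whole. The fingers move at their own pace and stop on an object; "force" is the grip in N (left out, the last holds). Time passes only in rows, so rows that do not move let the fingers close. It gives the time, the measured TCP pose, the force, the opening and the grip force at its end, in the units of the state.
- ctrl.read_state(): the state, without advancing time (a new reading comes with each control period).
- ctrl.read_camera(name): name is "scene" or "top" or "wrist"; returns the picture (400x640x3 uint8, blue, green, red); there is no depth.
- ctrl.camera_params(name): a dict with "mtx" (3x3 intrinsics, pixels), "rvec" (rotation vector, rad) and "tvec" (3), from world to camera coordinates, as OpenCV has them. Camera axes: x right, y down, z forward; pixel columns grow to the right and rows downward; lengths in m; the calibration is good to about 2 mm. A picture is of the moment at which its call begins: read the wrist's pose just before it. camera_params takes no time and is no camera call; for the wrist camera it gives the pose at the moment of the call.
- ctrl.job_done(): hands the job in; it is judged then, once.
The state is a dict: "time_s": time; "joints": joint angles; "joint_velocities": joint speeds; "joint_efforts": joint torques, N m; "tcp_pos": TCP position; "orientation": TCP orientation; "contact_force": force on the tool from outside, world axes, zero at the start; "wrist_torque": the same for the moment, N m; "gripper_width": finger opening in m; "grip_force": force on a finger pad.
Only numpy, scipy, OpenCV 4.12 (cv2) and the standard library are available. Lean on these libraries where they do the work, as an engineer would, in place of code of your own. Each camera call takes 0.05 s, during which the arm holds its last target. There are 200 camera calls.

TASK

Press the red bar of the viewing stage's spring clip down with one fingertip and keep it down while the other fingertip gently pushes the blue-edged butterfly case along its channel, beneath the raised jaw, until it is fully home against the end stop; only then let go, so that the clip closes on the case. Do not pick up, pinch or tip the case, and leave the other things on the table where they are.

Things in the scene. Friction and masses are not known exactly. Their poses are not given: they have to be found in the camera images.
- stage: Low viewing stage fixed to the table, 222 (its x) by 134 (its y) mm. Origin under it, on the table; its x is the direction in which the case is pushed, y to the left of that, z up. Its channel lies on the +y side. On the -y side is a grey base plate 12 mm high, and above it the spring clip.
- channel_end (a point): Where the channel's white floor (30 mm above the table) meets the end stop's face: x +90, y +36 mm of the stage. The channel runs straight along the stage's x, from x -113 to here, open at its near end, 59 mm wide between two aluminium rails that stand 8 mm above the floor. The aluminium end stop stands 12 mm above the floor.
- clip (a joint): Spring clip, a rocker hinged along the stage's x at y -8 mm, 32 mm above the table. 0 = at rest, jaw down; 0.42 rad = red bar pressed to its stop, jaw raised. From about 0.20 on the jaw clears the case; closed on the case it reads about 0.20. Pressing mid-bar takes about 5 N to start, 12 N at the stop; it springs back when let go.
- clip_bar (a point): Centre of the top of the clip's red bar: x -100 to +20, y -10 to -50 mm of the stage, 4 mm thick, slick: fingertips slide on it easily (friction about 0.2). At rest it slopes up towards -y (outer edge 51 mm above the table); at its stop it is level, top 34 mm above the table, 4 mm above the channel floor: a level second fingertip fits in the channel.
- clip_jaw (a point): Middle of the underside of the clip's steel jaw, a block 16 mm along the stage's x (x 52 to 68) and 10 mm wide, over the middle of the channel on a steel arm. At rest it hangs 6 mm above the channel floor and blocks the case; the arm's top is then 54 mm above the table, at most 77 mm when raised.
- case_center (a point): Centre (half-way up) of the flat butterfly case to push: 80 mm along the channel, 56 wide, 14 high, about 120 g, blue sides, white top with black and teal butterfly. It lies loose on the channel floor between the rails, square to them, before the jaw. Home, its front on the end stop, its centre is at x +50, y +36 mm of the stage.
- spare_center (a point): Bystander: centre of a spare case with brown wooden sides and an orange butterfly, 80 by 56 by 14 mm, lying loose on the table.
- block_center (a point): Bystander: middle of a stepped wooden pinning block, 72 by 34 mm, 12 to 36 mm high, loose on the table.
- jar_center (a point): Bystander: centre of a small glass jar with white cap, 44 mm across, 55 mm high, loose on the table.
- pinbox_center (a point): Bystander: centre of a flat clear pin box with pink label, 50 by 32 by 16 mm, loose on the table.
Not all that is in view belongs to the job. What is shaped like the part that bears case_center but yellow is not meant.

How it is judged (in metres and radians):
On the way, in this order (a step that is already met when the one before it is completed fails the run):
1. a finger holds the clip's bar down, jaw raised, with the case still before the jaw (contact force between the fingers and clip above 0.5 N and value of joint clip above 0.19 rad and x of case_center in the frame of stage below 0.012 m), for 0.1 s.
2. the case is home against the end stop while a finger still holds the clip's bar down (contact force between the fingers and clip above 0.5 N and value of joint clip above 0.15 rad and x of case_center in the frame of stage between 0.046 and 0.054 m and y of case_center in the frame of stage between 0.031 and 0.041 m), for 0.1 s.
At the end, for the whole second after the job is handed in: The case lies flat on the channel floor, its centre within 4 mm along and 5 mm across of the home position (front on the end stop), at rest; the clip is let go and its jaw bears on the case (joint 0.13 to 0.26, more than 1 N) (x of case_center in the frame of stage between 0.046 and 0.054 m and y of case_center in the frame of stage between 0.031 and 0.041 m and value of joint clip between 0.13 and 0.26 rad and contact force between clip and case above 1 N and linear speed of case below 0.01 m/s and angle between case_center's own z axis and vertical below 0.06 rad and z of case_center in the frame of stage below 0.04 m); the robot touches nothing.
It fails at once if the case is lifted more than 8 mm off the channel floor (z of case_center in the frame of stage above 0.045 m).
It fails at once if the case is tipped by more than 0.2 rad (angle between case_center's own z axis and vertical above 0.2 rad).
It fails at once if the case is pushed or squeezed with more than 40 N (contact force between the fingers and case above 40 N).
It fails at once if a bystander is moved by more than 15 mm (distance of any of spare_center, block_center, jar_center, pinbox_center from where it was at the start of the episode above 0.015 m).
It also fails if it takes over 38 s, if anything falls off the work surface, if the arm or the gripper's body presses on something with over 40 N, if the wrist force passes 120 N, or if a joint passes its speed limit or range.

## Working session

There is one attempt and no reset: what is moved stays moved. The work goes in short steps, Python scripts to look and compute and a tool call to move; the robot and the scene stay as the last step left them, time stands still between calls to the robot, and variables do not carry over. Pictures are saved under pics/ and viewed, at most 10 in all, crops included, and the job is handed in when it is done.

Besides the shell and the picture viewer there is one more tool, called after "Call:" in YAML: its name, and indented under it one key for each argument. arm_command: Moves the arm, as the interface text tells. Its arguments: {"type":"object","properties":{"claw":{"type":"array","items":{"type":"number"}},"travel":{"type":"array","items":{"type":"array","items":{"type":"number"}}},"yaw":{"type":"array","items":{"type":"number"}},"force":{"type":"number"}},"required":["claw","travel","yaw"]}

```bash
mkdir -p pics
cat > h.py <<'E'
import numpy as np, cv2
from workcell import ctrl
def snap(n,f):
    p=ctrl.camera_params(n); im=ctrl.read_camera(n); cv2.imwrite('pics/'+f,im); np.save('pics/'+f+'.npy',np.hstack([np.ravel(p['rvec']),np.ravel(p['tvec']),np.ravel(p['mtx'])])); return im
def load(f):
    a=np.load('pics/'+f+'.npy'); return a[:3],a[3:6],a[6:].reshape(3,3)
def ray(f,uv,z):
    r,t,K=load(f); R=cv2.Rodrigues(r)[0]; c=-R.T@t
    d=R.T@np.linalg.inv(K)@np.array([uv[0],uv[1],1.]); return c+d*(z-c[2])/d[2]
def proj(f,P):
    r,t,K=load(f); return cv2.projectPoints(np.array(P,float).reshape(-1,1,3),r,t,K,None)[0][:,0]
E
python3 - <<'E'
from h import *
a=snap('top','t0.png'); snap('scene','s0.png')
s=ctrl.read_state(); print(s['time_s'],s['tcp_pos'],s['orientation'],s['gripper_width'])
E
```

```text
0.1 [ 0.21832565 -0.5313578   0.18292073] [[ 9.25007493e-01  3.79948620e-01 -4.28867169e-04]
 [ 3.79948816e-01 -9.25006240e-01  1.53382030e-03]
 [ 1.86068097e-04 -1.58174284e-03 -9.99998732e-01]] 0.09372408621126949
```

View pics/t0.png

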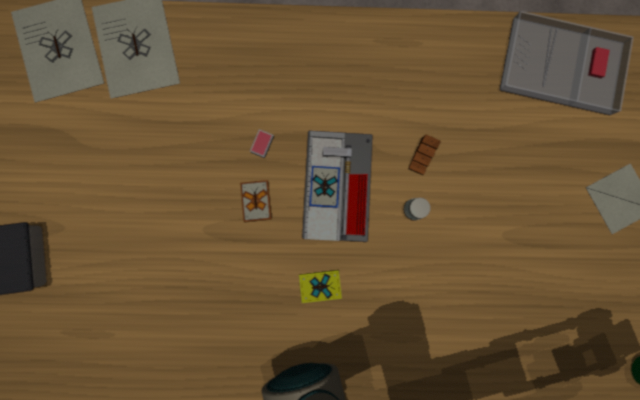

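View pics/s0.png

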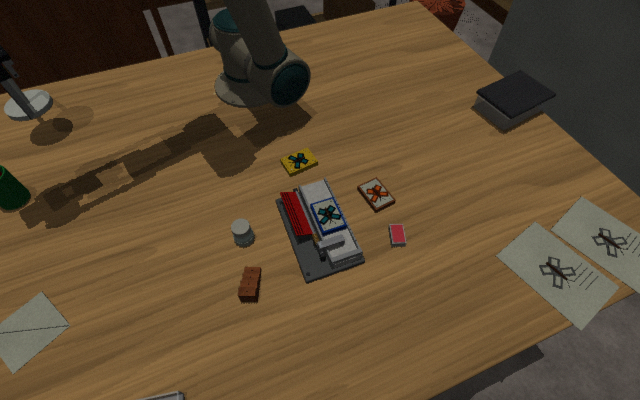

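The top view shows the stage around (338,187), with the blue-edged case at (324,187), the red bar at (356,205) and the jaw arm at (337,152). The same-shaped candidates are the blue-sided case in the channel (324,187), the yellow decoy (321,287) and the brown spare (256,200). The blue one in the channel is the one meant, and I'll confirm that in a crop.

Run:
```python
from h import *
im=cv2.imread('pics/t0.png')[120:250,230:445]
im=cv2.convertScaleAbs(im,alpha=1.6)
cv2.imwrite('pics/c0.png',cv2.resize(im,None,fx=3.7,fy=3.7,interpolation=cv2.INTER_CUBIC))
for uv in [(0,0),(640,0),(338,187)]: print(ray('t0.png',uv,0))
```

```text
[0.9373213  0.70334457 0.        ]
[ 0.98183731 -0.65739318  0.        ]
[ 0.56040078 -0.0077217   0.        ]
```

View pics/c0.png

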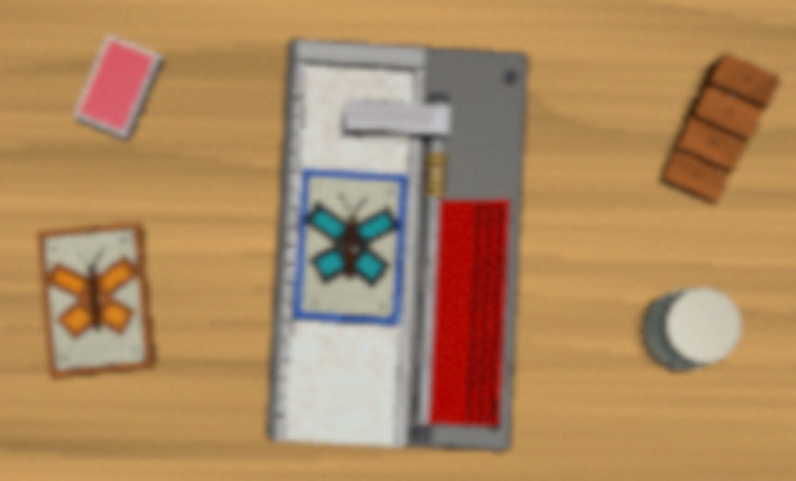

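The crop confirms it: blue sides, white top and a teal butterfly at crop (352,247), lying in the channel before the jaw at (395,117). The red bar spans crop (429–509, 200–426). Next I fit the stage pose.

Run:
```python
from h import *
from scipy.optimize import least_squares
px=np.array([(526,54),(509,449),(443,200),(509,200),(429,422),(499,426),(420,67),(302,66),(407,444)],float)
S=np.array([(110,-67,12),(-112,-67,12),(20,-10,35),(20,-47,51),(-100,-10,35),(-100,-47,51),(90,6.5,38),(90,65.5,38),(-113,6.5,38)])/1000
uv=np.c_[230+px[:,0]/3.7,120+px[:,1]/3.7]-.35
def W(p,S): c,s=np.cos(p[2]),np.sin(p[2]); return np.c_[p[0]+c*S[:,0]-s*S[:,1],p[1]+s*S[:,0]+c*S[:,1],S[:,2]]
f=lambda p:(proj('t0.png',W(p,S))-uv).ravel()
r=least_squares(f,[.56,0,0],loss='soft_l1'); p=r.x; print(p,np.degrees(p[2]))
print((f(p).reshape(-1,2)*2.05).round(1))
np.save('stage.npy',p)
q=np.array([(305,172),(407,177),(294,317),(400,323)],float);q=np.c_[230+q[:,0]/3.7,120+q[:,1]/3.7]-.35
c,s=np.cos(p[2]),np.sin(p[2])
for a in q:
    w=ray('t0.png',a,.044)[:2]-p[:2]; print('case',c*w[0]+s*w[1],-s*w[0]+c*w[1])
o=ctrl.read_state()['orientation']; print(np.degrees(np.arctan2(o[1,1],o[0,1])))
R,t,K=load('t0.png'); print(-cv2.Rodrigues(R)[0].T@t)
print(W(p,np.array([[-40,-40,51],[-5,36,37],[-60,-40,34]])/1000))
```

```text
[ 0.56409618 -0.01422302 -0.02783422] -1.594783238425313
[[ 9.3 -2.4]
 [10.5  0.7]
 [-3.1 -0.3]
 [ 0.5 -0.6]
 [-0.5  0.8]
 [ 1.2  0.4]
 [-4.1  0.7]
 [ 0.6 -1.8]
 [-5.9  1.5]]
case 0.029952816709618184 0.06165075520783513
case 0.0299828619745651 0.007380522556058941
case -0.04736667576130556 0.06378015514194843
case -0.04787705541587862 0.007746751788206149
-67.66947047642752
[0.46254635 0.04768392 0.9025984 ]
[[ 0.52299845 -0.0530943   0.051     ]
 [ 0.56010002  0.02190219  0.037     ]
 [ 0.50300619 -0.05253769  0.034     ]]
```

Call:
arm_command:
  claw: [6.15,6.15,6.15,6.15,6.15,6.15,6.15,6.15,6.15,6.15]
  travel:
    - [1.4,2.6,0]
    - [1.4,2.6,0]
    - [1.4,2.6,0]
    - [1.4,2.6,0]
    - [1.4,2.6,0]
    - [1.4,2.6,0]
    - [1.4,2.6,0]
    - [1.4,2.6,0]
    - [1.4,2.6,0]
    - [1.4,2.6,0]
  yaw: [-0.021,-0.021,-0.021,-0.021,-0.021,-0.021,-0.021,-0.021,-0.021,-0.021]

```text
time_s: 0.93
tcp_pos: [0.3587, -0.2703, 0.1834]
orientation: [[0.984, 0.178, -0.0], [0.178, -0.984, 0.0], [-0.0, -0.0, -1.0]]
contact_force: [0.3, 0.1, 0.1]
gripper_width: 0.0614
grip_force: 0.0
```

Call:
arm_command:
  claw: [6.15,6.15,6.15,6.15,6.15,6.15,6.15,6.15,6.15,6.15]
  travel:
    - [1.4,2.6,0]
    - [1.4,2.6,0]
    - [1.4,2.6,0]
    - [1.4,2.6,0]
    - [1.4,2.6,0]
    - [1.4,2.6,0]
    - [1.4,2.6,0]
    - [1.4,2.6,0]
    - [1.4,2.6,-1]
    - [1.4,2.6,-1]
  yaw: [-0.021,-0.021,-0.021,-0.021,-0.021,-0.021,-0.021,-0.021,-0.021,-0.021]

```text
time_s: 1.77
tcp_pos: [0.4992, -0.0105, 0.1637]
orientation: [[1.0, -0.031, 0.001], [-0.031, -1.0, -0.0], [0.001, 0.0, -1.0]]
contact_force: [-0.2, -0.1, 0.6]
gripper_width: 0.0611
grip_force: 0.0
```

Call:
arm_command:
  claw: [6.15,6.15,6.15,6.15]
  travel:
    - [0,0,-2]
    - [0,0,-2]
    - [0,0,0]
    - [0,0,0]
  yaw: [0,0,0,0]

```text
time_s: 2.1
tcp_pos: [0.4974, -0.0116, 0.1228]
orientation: [[1.0, -0.03, -0.003], [-0.03, -1.0, 0.0], [-0.003, -0.0, -1.0]]
contact_force: [0.7, -0.6, -0.1]
gripper_width: 0.0616
grip_force: 0.0
```

Run:
```python
from h import *
s=ctrl.read_state(); o=s['orientation'];print(s['time_s'],s['tcp_pos'],np.degrees(np.arctan2(o[1,1],o[0,1])),s['gripper_width'],s['contact_force'])
im=snap('wrist','w1.png'); snap('scene','s1.png')
cv2.imwrite('pics/w1b.png',cv2.resize(cv2.convertScaleAbs(im,alpha=1.4),(800,500)))
```

```text
2.1 [ 0.49740066 -0.01160884  0.12278435] -91.71453515159155 0.06162484344460483 [ 0.69658254 -0.58862598 -0.0691799 ]
```

View pics/w1b.png

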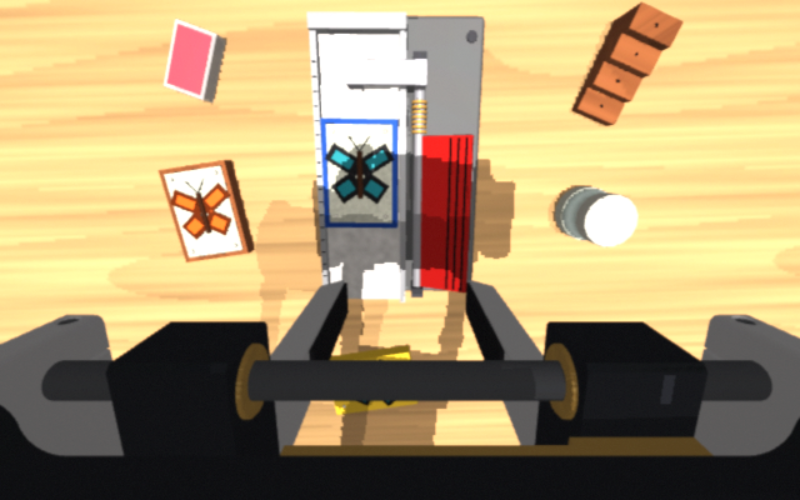

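The wrist view shows the case at (323–398, 121–227) and the red bar at (421–472, 135–292) ahead of the fingers. I'll refit from these points.

Run:
```python
from h import *
from scipy.optimize import least_squares
px=np.array([(422,137),(473,135),(421,288),(466,292)],float)/1.25
S=np.array([(20,-10,35),(20,-47,51),(-100,-10,35),(-100,-47,51)])/1000
p0=np.load('stage.npy')
def W(p,S): c,s=np.cos(p[2]),np.sin(p[2]); return np.c_[p[0]+c*S[:,0]-s*S[:,1],p[1]+s*S[:,0]+c*S[:,1],S[:,2]]
f=lambda p:(proj('w1.png',W(p,S))-px).ravel()
p=least_squares(f,p0,loss='soft_l1').x; print(p,f(p).round(1),'old',p0)
case=np.array([(323,121),(398,121),(326,227),(397,227)])/1.25
cw=np.array([ray('w1.png',a,.044) for a in case]); print(cw,cw.mean(0), cw[2:].mean(0))
for P in (p0,p):
    c,s=np.cos(P[2]),np.sin(P[2]); w=cw-[P[0],P[1],0]; print(np.c_[c*w[:,0]+s*w[:,1],-s*w[:,0]+c*w[:,1]].round(4))
```

```text
[ 0.56367769 -0.01523062 -0.02586418] [-1.  -0.3  0.5 -0.  -0.8 -0.5  1.3  1.6] old [ 0.56409618 -0.01422302 -0.02783422]
[[ 0.59583227  0.04500898  0.044     ]
 [ 0.5941749  -0.00918266  0.044     ]
 [ 0.51824264  0.04930688  0.044     ]
 [ 0.51657323 -0.00561906  0.044     ]] [0.55620576 0.01987854 0.044     ] [0.51740794 0.02184391 0.044     ]
[[ 0.0301  0.0601]
 [ 0.0299  0.0059]
 [-0.0476  0.0622]
 [-0.0477  0.0073]]
[[ 0.0306  0.0611]
 [ 0.0303  0.0068]
 [-0.0471  0.0633]
 [-0.0473  0.0084]]
```

Call:
arm_command:
  claw: [6.15,6.15,6.15,6.15,6.15,6.15]
  travel:
    - [0.1,-0.2,-2]
    - [0,0,-2]
    - [0,0,-2]
    - [0,0,-0.5]
    - [0,0,-0.5]
    - [0,0,0]
  yaw: [0,0,0,0,0,0]

```text
time_s: 2.7
tcp_pos: [0.4999, -0.0143, 0.0541]
orientation: [[1.0, -0.031, 0.001], [-0.031, -1.0, -0.0], [0.001, 0.0, -1.0]]
contact_force: [-0.2, -0.0, -0.9]
gripper_width: 0.0617
grip_force: 0.0
```

Call:
arm_command:
  claw: [6.15,6.15,6.15,6.15,6.15]
  travel:
    - [0,0,-0.4]
    - [0,0,-0.4]
    - [0,0,-0.3]
    - [0,0,0]
    - [0,0,0]
  yaw: [0,0,0,0,0]

```text
time_s: 3.12
tcp_pos: [0.4995, -0.0139, 0.0427]
orientation: [[1.0, -0.03, -0.0], [-0.03, -1.0, -0.0], [0.0, 0.0, -1.0]]
contact_force: [0.6, -0.5, -0.2]
gripper_width: 0.0618
grip_force: 0.0
```

Run:
```python
from h import *
w=snap('wrist','w2.png'); s=snap('scene','s2.png')
print([ctrl.read_state()[k] for k in('contact_force','wrist_torque','tcp_pos')])
a=cv2.resize(cv2.convertScaleAbs(s[150:300,240:400],alpha=1.3),(620,580),interpolation=cv2.INTER_CUBIC)
cv2.imwrite('pics/s2c.png',a)
cv2.imwrite('pics/w2c.png',cv2.convertScaleAbs(w,alpha=1.4))
```

```text
[array([ 0.3389244 , -0.10539885, -0.29245621]), array([0.03784613, 0.0053281 , 0.04121529]), array([ 0.49967955, -0.01390651,  0.04287135])]
```

View pics/s2c.png

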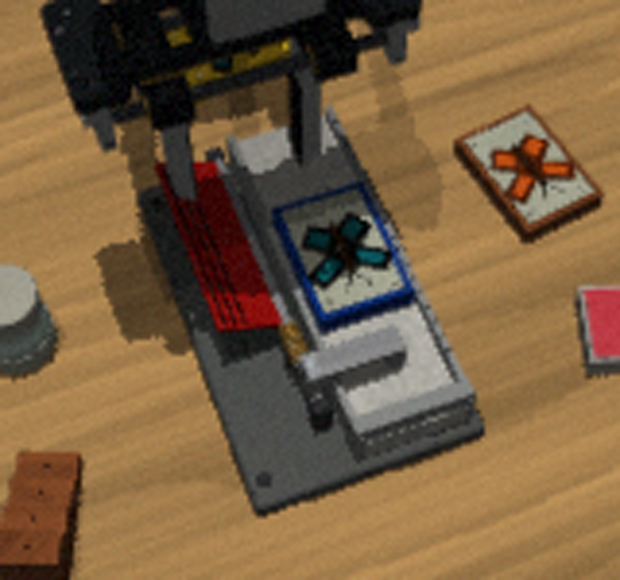

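View pics/w2c.png

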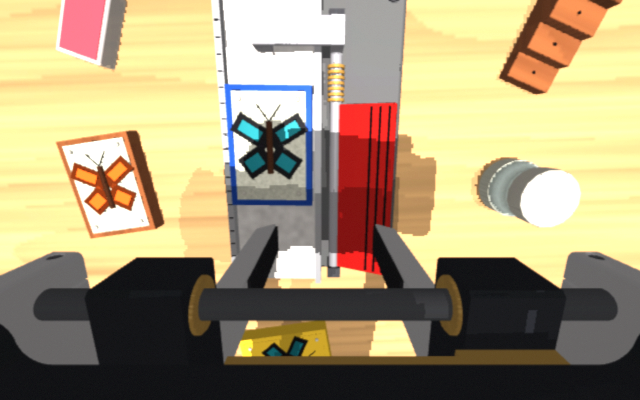

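Both pictures show the right finger over the red bar, towards its outer half, and the left finger over the channel behind the case. Nothing is touching yet, so I keep lowering.

Call:
arm_command:
  claw: [6.15,6.15,6.15,6.15]
  travel:
    - [0,0,-0.2]
    - [0,0,-0.2]
    - [0,0,0]
    - [0,0,0]
  yaw: [0,0,0,0]

```text
time_s: 3.55
tcp_pos: [0.4993, -0.0139, 0.0385]
orientation: [[1.0, -0.03, -0.0], [-0.03, -1.0, -0.0], [-0.0, 0.0, -1.0]]
contact_force: [0.1, -0.6, 0.7]
gripper_width: 0.0615
grip_force: 0.0
```

Run:
```python
from h import *
w=snap('wrist','w3.png'); s=snap('scene','s3.png')
st=ctrl.read_state();print([st[k] for k in('contact_force','wrist_torque','tcp_pos')])
c,y=st['tcp_pos'],st['orientation'][:,1]
print(proj('s3.png',[c+y*.031,c+y*.0435,c-y*.031,c-y*.0435]),proj('w3.png',[c+y*.031,c+y*.0435,c-y*.031,c-y*.0435]))
a=cv2.resize(s[170:250,260:350],None,fx=5,fy=5,interpolation=cv2.INTER_CUBIC)
b=cv2.resize(w[200:300,310:430],None,fx=2.9,fy=4,interpolation=cv2.INTER_CUBIC)
cv2.imwrite('pics/m3.png',cv2.convertScaleAbs(np.hstack([a,b[:400]])[:, :800],alpha=1.5))
```

```text
[array([ 0.04246664,  0.1685786 , -0.3536311 ]), array([ 0.04542808, -0.02969168,  0.07008303]), array([ 0.49950814, -0.01391121,  0.03866117])]
[[290.95374037 204.38124909]
 [285.65902988 206.05136897]
 [316.72285068 196.2528531 ]
 [321.82107956 194.64470976]] [[367.16540569 226.67659125]
 [384.5056805  226.66901076]
 [281.17612367 226.7141824 ]
 [263.84329995 226.72175964]]
```

View pics/m3.png

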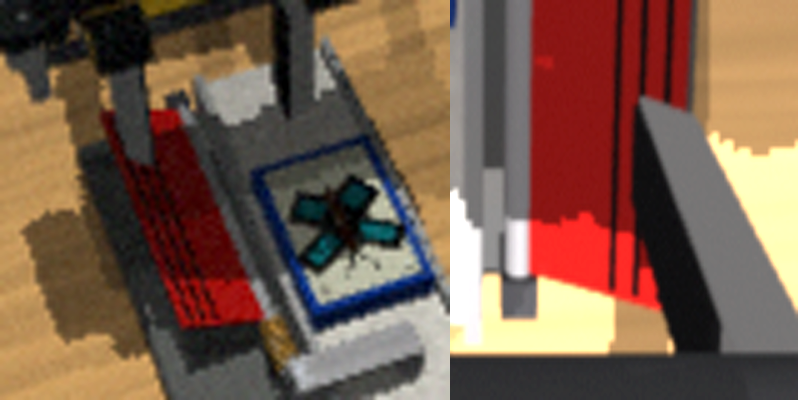

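Run:
```python
from h import *
P=(.5639,-.0147,-.027)
def W(S):
    S=np.array(S)/1000; c,s=np.cos(P[2]),np.sin(P[2]); return np.c_[P[0]+c*S[:,0]-s*S[:,1],P[1]+s*S[:,0]+c*S[:,1],S[:,2]]
for th in (.42,.3,.15,0):
    y=-8-42*np.cos(th)-2*np.sin(th); z=32+42*np.sin(th)+2*np.cos(th)
    q=W([(20,y,z),(-100,y,z)]); print(th,round(z,1),proj('s3.png',q).round(1).tolist(),proj('w3.png',q).round(1).tolist())
a,b,c=[cv2.imread(f'pics/s{i}.png').astype(int) for i in(1,2,3)]
for m,n in((a,b),(b,c)):
    d=np.abs(m-n).max(2); print(d[225:255,285:345].max(), (d[225:255,285:345]>40).sum())
a,b=[cv2.imread(f'pics/s{i}.png')[185:250,285:300] for i in(1,3)]
for im in (a,b):
    h=(im[...,2]>60)&(im[...,2]>2.5*im[...,1].astype(int)); ys,xs=np.nonzero(h); print([ (185+r,285+xs[ys==r].min(),) for r in range(30,60,4) if (ys==r).any()], ys.max()+185)
```

```text
0.42 51.0 [[296.4, 234.3], [279.2, 191.3]] [[399.1, 101.8], [389.5, 279.8]]
0.3 46.3 [[295.8, 235.7], [278.8, 192.7]] [[399.7, 102.5], [390.3, 276.6]]
0.15 40.3 [[295.5, 237.3], [278.6, 194.4]] [[399.1, 103.3], [390.0, 272.6]]
0 34.0 [[295.6, 238.7], [278.8, 196.0]] [[397.1, 104.1], [388.5, 268.7]]
66 29
45 1
[(227, np.int64(294)), (231, np.int64(295))] 234
[(227, np.int64(293)), (231, np.int64(295)), (235, np.int64(296))] 235
```

Call:
arm_command:
  claw: [6.15,6.15,6.15]
  travel:
    - [0,0,-0.2]
    - [0,0,0]
    - [0,0,0]
  yaw: [0,0,0]

```text
time_s: 3.9
tcp_pos: [0.4994, -0.0139, 0.0366]
orientation: [[1.0, -0.03, -0.0], [-0.03, -1.0, -0.0], [-0.0, 0.0, -1.0]]
contact_force: [-0.2, 0.3, 0.6]
gripper_width: 0.0614
grip_force: 0.0
```

Call:
arm_command:
  claw: [6.15,6.15,6.15]
  travel:
    - [0,0,-0.2]
    - [0,0,0]
    - [0,0,0]
  yaw: [0,0,0]

```text
time_s: 4.15
tcp_pos: [0.4994, -0.0139, 0.0346]
orientation: [[1.0, -0.03, -0.0], [-0.03, -1.0, -0.0], [-0.0, 0.0, -1.0]]
contact_force: [-0.1, 0.1, 0.3]
gripper_width: 0.0614
grip_force: 0.0
```

Run:
```python
from h import *
w=snap('wrist','w4.png'); s=snap('scene','s4.png')
st=ctrl.read_state();print([st[k] for k in('contact_force','wrist_torque','tcp_pos','joint_efforts')])
a=[cv2.resize(cv2.imread(f'pics/s{i}.png')[180:260,265:350],None,fx=4.6,fy=6,interpolation=cv2.INTER_CUBIC) for i in (1,4)]
cv2.imwrite('pics/m4.png',cv2.convertScaleAbs(np.hstack(a),alpha=1.5))
```

```text
[array([0.30191581, 0.43517193, 0.06809123]), array([ 0.02285759,  0.02933417, -0.0244988 ]), array([ 0.4994786 , -0.01389981,  0.03466645]), array([ 6.66615597e-04, -3.64989495e+01, -1.84707338e+01,  2.07983481e-02,
       -6.80256472e-02, -2.52145833e-05])]
```

View pics/m4.png

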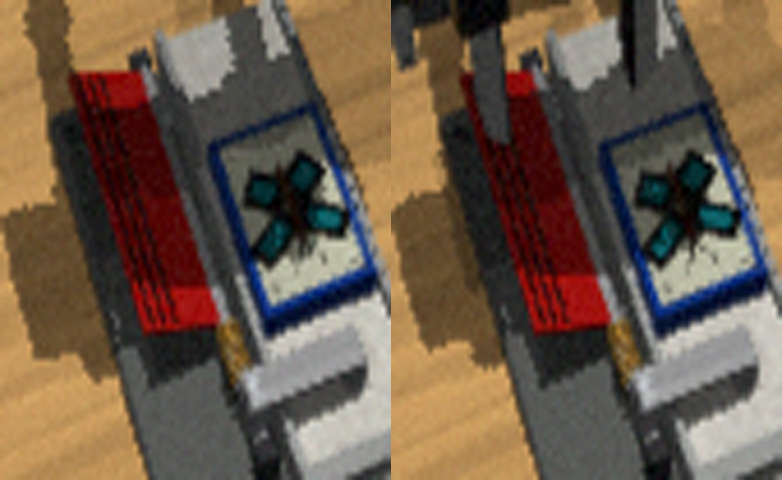

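The bar still sits at rest. The tips look about 8–9 mm higher than the TCP in both views, so I lower further, guided by force.

Call:
arm_command:
  claw: [6.15,6.15,6.15]
  travel:
    - [0,0,-0.2]
    - [0,0,0]
    - [0,0,0]
  yaw: [0,0,0]

```text
time_s: 4.5
tcp_pos: [0.4994, -0.0139, 0.0326]
orientation: [[1.0, -0.03, -0.0], [-0.03, -1.0, -0.0], [-0.0, 0.0, -1.0]]
contact_force: [-1.2, 0.2, 0.0]
gripper_width: 0.0612
grip_force: 0.0
```

Call:
arm_command:
  claw: [6.15,6.15,6.15]
  travel:
    - [0,0,-0.1]
    - [0,0,0]
    - [0,0,0]
  yaw: [0,0,0]

```text
time_s: 4.75
tcp_pos: [0.4995, -0.0139, 0.0316]
orientation: [[1.0, -0.03, -0.0], [-0.03, -1.0, -0.0], [-0.0, 0.0, -1.0]]
contact_force: [0.3, -0.2, -1.1]
gripper_width: 0.0615
grip_force: 0.0
```

Run:
```python
from h import *
w=snap('wrist','w5.png'); s=snap('scene','s5.png'); t=snap('top','t5.png')
st=ctrl.read_state();print([st[k] for k in('contact_force','tcp_pos')])
c=st['tcp_pos'];R=st['orientation']
for n in('s5.png','w5.png','t5.png'):
    print(n,[proj(n,[c+R@[x,y,-z] for y in(.031,.0435)for x in (-.008,.008)]).round().tolist() for z in (0,.01,.03)])
a=cv2.resize(s[185:225,265:335],None,fx=11,fy=7,interpolation=cv2.INTER_CUBIC)
b=cv2.resize(w[195:285,230:420],(770,300),interpolation=cv2.INTER_CUBIC)
cv2.imwrite('pics/m5.png',cv2.convertScaleAbs(np.vstack([a,b]),alpha=1.8))
for f in('s1','s4','s5'):
    im=cv2.imread(f'pics/{f}.png').astype(int); h=(im[...,2]>50)&(im[...,2]>3*im[...,1]);h[:220]=0;h[250:]=0;h[:,:280]=0;h[:,320:]=0
    ys,xs=np.nonzero(h); print(f,ys.max(),xs.max(),[(r,xs[ys==r].min(),xs[ys==r].max()) for r in range(222,236,2) if (ys==r).any()])
```

```text
[array([ 0.94251775, -0.27553038, -0.22193133]), array([ 0.49954028, -0.01388475,  0.03172013])]
s5.png [[[290.0, 203.0], [292.0, 209.0], [285.0, 205.0], [287.0, 211.0]], [[290.0, 201.0], [292.0, 206.0], [284.0, 203.0], [287.0, 208.0]], [[289.0, 196.0], [291.0, 201.0], [284.0, 197.0], [286.0, 203.0]]]
w5.png [[[367.0, 237.0], [367.0, 216.0], [384.0, 237.0], [385.0, 216.0]], [[369.0, 242.0], [370.0, 220.0], [387.0, 242.0], [388.0, 220.0]], [[373.0, 254.0], [374.0, 230.0], [393.0, 254.0], [395.0, 230.0]]]
t5.png [[[357.0, 221.0], [357.0, 213.0], [363.0, 221.0], [364.0, 213.0]], [[358.0, 221.0], [358.0, 212.0], [364.0, 221.0], [364.0, 213.0]], [[359.0, 220.0], [359.0, 212.0], [365.0, 221.0], [366.0, 212.0]]]
s1 235 311 [(222, np.int64(292), np.int64(307)), (224, np.int64(293), np.int64(308)), (226, np.int64(293), np.int64(309)), (228, np.int64(294), np.int64(310)), (230, np.int64(294), np.int64(310)), (232, np.int64(295), np.int64(311)), (234, np.int64(296), np.int64(307))]
s4 235 311 [(222, np.int64(292), np.int64(307)), (224, np.int64(292), np.int64(308)), (226, np.int64(293), np.int64(308)), (228, np.int64(294), np.int64(309)), (230, np.int64(294), np.int64(310)), (232, np.int64(295), np.int64(311)), (234, np.int64(296), np.int64(307))]
s5 235 311 [(222, np.int64(292), np.int64(307)), (224, np.int64(292), np.int64(308)), (226, np.int64(293), np.int64(308)), (228, np.int64(294), np.int64(309)), (230, np.int64(294), np.int64(310)), (232, np.int64(295), np.int64(311)), (234, np.int64(296), np.int64(307))]
```

View pics/m5.png

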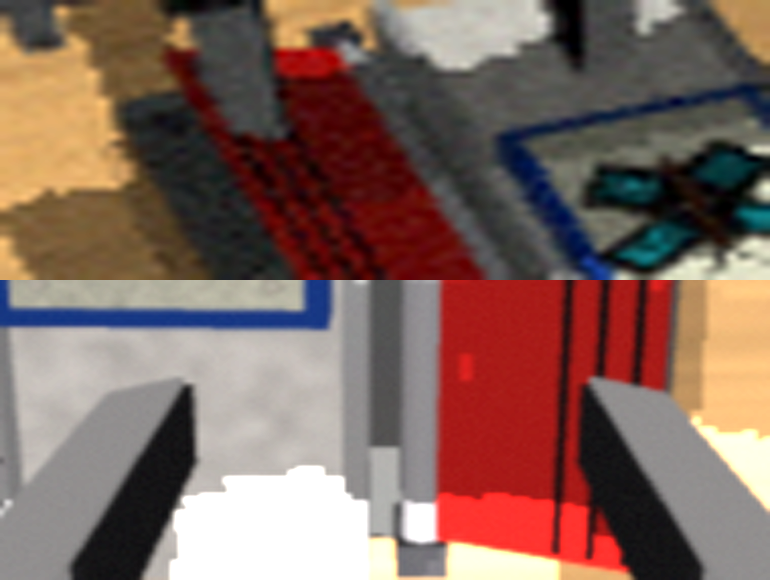

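Solving both views puts the real fingertips about 20 mm above the reported TCP, at z≈0.051. That explains the missing contact, so I continue down on force.

Call:
arm_command:
  claw: [6.15,6.15,6.15]
  travel:
    - [0,0,-0.2]
    - [0,0,-0.1]
    - [0,0,0]
  yaw: [0,0,0]

```text
time_s: 5.15
tcp_pos: [0.4992, -0.0139, 0.0284]
orientation: [[1.0, -0.03, -0.001], [-0.03, -1.0, 0.0], [-0.001, 0.0, -1.0]]
contact_force: [0.7, 0.3, -0.1]
gripper_width: 0.0615
grip_force: 0.0
```

Call:
arm_command:
  claw: [6.15,6.15,6.15]
  travel:
    - [0,0,-0.2]
    - [0,0,0]
    - [0,0,0]
  yaw: [0,0,0]

```text
time_s: 5.4
tcp_pos: [0.4994, -0.0139, 0.0265]
orientation: [[1.0, -0.03, -0.0], [-0.03, -1.0, -0.0], [-0.0, 0.0, -1.0]]
contact_force: [0.3, 0.0, 0.2]
gripper_width: 0.0617
grip_force: 0.0
```

Call:
arm_command:
  claw: [6.15,6.15,6.15]
  travel:
    - [0,0,-0.2]
    - [0,0,0]
    - [0,0,0]
  yaw: [0,0,0]

```text
time_s: 5.65
tcp_pos: [0.4995, -0.0139, 0.0246]
orientation: [[1.0, -0.03, -0.0], [-0.03, -1.0, -0.0], [-0.0, 0.0, -1.0]]
contact_force: [-0.5, 1.2, -0.8]
gripper_width: 0.061
grip_force: 0.0
```

Call:
arm_command:
  claw: [6.15,6.15,6.15]
  travel:
    - [0,0,-0.2]
    - [0,0,0]
    - [0,0,0]
  yaw: [0,0,0]

```text
time_s: 5.9
tcp_pos: [0.4999, -0.0139, 0.0231]
orientation: [[1.0, -0.03, 0.001], [-0.03, -1.0, -0.0], [0.001, 0.0, -1.0]]
contact_force: [-1.0, 0.5, 5.0]
gripper_width: 0.0616
grip_force: 2.2
```

Call:
arm_command:
  claw: [6.15,6.15,6.15]
  travel:
    - [0,0,-0.2]
    - [0,0,0]
    - [0,0,0]
  yaw: [0,0,0]

```text
time_s: 6.15
tcp_pos: [0.5001, -0.0141, 0.0212]
orientation: [[1.0, -0.03, 0.001], [-0.03, -1.0, -0.001], [0.001, 0.0, -1.0]]
contact_force: [0.3, 1.0, 5.7]
gripper_width: 0.0612
grip_force: 2.7
```

Call:
arm_command:
  claw: [6.15,6.15,6.15]
  travel:
    - [0,0,-0.2]
    - [0,0,0]
    - [0,0,0]
  yaw: [0,0,0]

```text
time_s: 6.4
tcp_pos: [0.5002, -0.0143, 0.0194]
orientation: [[1.0, -0.03, 0.002], [-0.03, -1.0, -0.001], [0.002, 0.001, -1.0]]
contact_force: [-0.9, -0.7, 6.5]
gripper_width: 0.0618
grip_force: 3.2
```

Run:
```python
from h import *
s=snap('scene','s6.png');w=snap('wrist','w6.png')
st=ctrl.read_state();print([st[k] for k in('contact_force','wrist_torque','tcp_pos')])
for f in('s1','s5','s6'):
    im=cv2.imread(f'pics/{f}.png').astype(int); h=(im[...,2]>50)&(im[...,2]>3*im[...,1]);h[:220]=0;h[250:]=0;h[:,:280]=0;h[:,320:]=0
    ys,xs=np.nonzero(h); print(f,ys.max(),[(xs[ys==r].min(),xs[ys==r].max()) for r in range(222,240,2) if (ys==r).any()])
```

```text
[array([0.18900476, 0.41629961, 5.76818228]), array([-0.23381898,  0.09996062,  0.01660709]), array([ 0.50025832, -0.01430845,  0.01944882])]
s1 235 [(np.int64(292), np.int64(307)), (np.int64(293), np.int64(308)), (np.int64(293), np.int64(309)), (np.int64(294), np.int64(310)), (np.int64(294), np.int64(310)), (np.int64(295), np.int64(311)), (np.int64(296), np.int64(307))]
s5 235 [(np.int64(292), np.int64(307)), (np.int64(292), np.int64(308)), (np.int64(293), np.int64(308)), (np.int64(294), np.int64(309)), (np.int64(294), np.int64(310)), (np.int64(295), np.int64(311)), (np.int64(296), np.int64(307))]
s6 236 [(np.int64(290), np.int64(307)), (np.int64(291), np.int64(308)), (np.int64(292), np.int64(308)), (np.int64(292), np.int64(309)), (np.int64(293), np.int64(310)), (np.int64(294), np.int64(311)), (np.int64(295), np.int64(310)), (np.int64(295), np.int64(299))]
```

Contact. The force is 5–6 N upward and the moment arm of about 40 mm puts it on the bar finger. I press further.

Call:
arm_command:
  claw: [6.15,6.15,6.15,6.15]
  travel:
    - [0,0,-0.2]
    - [0,0,-0.2]
    - [0,0,0]
    - [0,0,0]
  yaw: [0,0,0,0]

```text
time_s: 6.83
tcp_pos: [0.5004, -0.0149, 0.0157]
orientation: [[1.0, -0.029, 0.002], [-0.029, -1.0, -0.002], [0.002, 0.002, -1.0]]
contact_force: [-2.0, -1.8, 7.8]
gripper_width: 0.0616
grip_force: 4.2
```

Call:
arm_command:
  claw: [6.15,6.15,6.15,6.15]
  travel:
    - [0,0,-0.2]
    - [0,0,-0.1]
    - [0,0,0]
    - [0,0,0]
  yaw: [0,0,0,0]

```text
time_s: 7.17
tcp_pos: [0.5004, -0.0153, 0.0129]
orientation: [[1.0, -0.029, 0.002], [-0.029, -1.0, -0.003], [0.002, 0.003, -1.0]]
contact_force: [-1.6, -3.0, 10.2]
gripper_width: 0.0612
grip_force: 5.0
```

Call:
arm_command:
  claw: [6.15,6.15,6.15]
  travel:
    - [0,0,-0.1]
    - [0,0,0]
    - [0,0,0]
  yaw: [0,0,0]

```text
time_s: 7.42
tcp_pos: [0.5005, -0.0153, 0.0121]
orientation: [[1.0, -0.029, 0.002], [-0.029, -1.0, -0.003], [0.002, 0.003, -1.0]]
contact_force: [-1.8, -2.9, 10.7]
gripper_width: 0.0612
grip_force: 5.4
```

Run:
```python
from h import *
s=snap('scene','s7.png');w=snap('wrist','w7.png')
st=ctrl.read_state();print([st[k] for k in('contact_force','wrist_torque','tcp_pos')])
P=(.5639,-.0147,-.027)
def W(S):
    S=np.array(S)/1000; c,s_=np.cos(P[2]),np.sin(P[2]); return np.c_[P[0]+c*S[:,0]-s_*S[:,1],P[1]+s_*S[:,0]+c*S[:,1],S[:,2]]
for th in (.42,.3,.15,0):
    y=-8-42*np.cos(th)-2*np.sin(th); z=32+42*np.sin(th)+2*np.cos(th); print(.42-th,proj('s7.png',W([(20,y,z)])).round(1))
for f in('s5','s7'):
    im=cv2.imread(f'pics/{f}.png').astype(int); h=(im[...,2]>50)&(im[...,2]>3*im[...,1]);h[:220]=0;h[250:]=0;h[:,:280]=0;h[:,320:]=0
    ys,xs=np.nonzero(h); print(f,ys.max(),[(r,xs[ys==r].min(),xs[ys==r].max()) for r in range(222,242,2) if (ys==r).any()])
```

```text
[array([-1.31154465, -2.94436372, 10.29440951]), array([-0.89606131,  0.39889906, -0.0175977 ]), array([ 0.50044463, -0.01529467,  0.01204582])]
0.0 [[296.4 234.3]]
0.12 [[295.8 235.7]]
0.27 [[295.5 237.3]]
0.42 [[295.6 238.7]]
s5 235 [(222, np.int64(292), np.int64(307)), (224, np.int64(292), np.int64(308)), (226, np.int64(293), np.int64(308)), (228, np.int64(294), np.int64(309)), (230, np.int64(294), np.int64(310)), (232, np.int64(295), np.int64(311)), (234, np.int64(296), np.int64(307))]
s7 239 [(222, np.int64(289), np.int64(307)), (224, np.int64(290), np.int64(307)), (226, np.int64(290), np.int64(308)), (228, np.int64(291), np.int64(309)), (230, np.int64(292), np.int64(310)), (232, np.int64(293), np.int64(310)), (234, np.int64(293), np.int64(311)), (236, np.int64(294), np.int64(305)), (238, np.int64(295), np.int64(299))]
```

The bar's far corner moved about 4 px down, a joint angle of about 0.35. The jaw is raised, so I slide forward along the channel.

Call:
arm_command:
  claw: [6.15,6.15,6.15,6.15,6.15,6.15,6.15,6.15,6.15,6.15]
  travel:
    - [0.15,0,0]
    - [0.2,0,0]
    - [0.2,-0.01,0]
    - [0.2,0,0]
    - [0.2,-0.01,0]
    - [0.2,0,0]
    - [0.2,-0.01,0]
    - [0.2,0,0]
    - [0.2,-0.01,0]
    - [0,0,0]
  yaw: [0,0,0,0,0,0,0,0,0,0]

```text
time_s: 8.35
tcp_pos: [0.5149, -0.0146, 0.012]
orientation: [[1.0, -0.03, -0.004], [-0.03, -1.0, -0.001], [-0.004, 0.001, -1.0]]
contact_force: [-6.0, -0.3, 15.9]
gripper_width: 0.0614
grip_force: 8.1
```

```bash
cat > m.py <<'E'
from h import *
import sys
n=sys.argv[1]
s=snap('scene',f's{n}.png');w=snap('wrist',f'w{n}.png');t=snap('top',f't{n}.png')
st=ctrl.read_state();print([st[k].round(3) for k in('contact_force','wrist_torque','tcp_pos')])
im=w.astype(int); b=(im[...,0]>80)&(im[...,0]>1.8*im[...,2])&(im[...,0]>1.5*im[...,1]); b[:,:215]=0;b[:,330:]=0
ys,xs=np.nonzero(b); r=np.bincount(ys); rows=np.nonzero(r>35)[0]; print('blue rows',rows, 'cols',xs.min(),xs.max())
P=(.5639,-.0147,-.027)
if len(rows):
    for v in (rows.max(),rows.min()):
        u=xs[ys==v]; w_=ray(f'w{n}.png',((u.min()+u.max())/2,v),.044); d=w_[:2]-P[:2]; print('case edge stage',(d[0]*np.cos(P[2])+d[1]*np.sin(P[2])).round(4),(-d[0]*np.sin(P[2])+d[1]*np.cos(P[2])).round(4))
im=s.astype(int); h=(im[...,2]>50)&(im[...,2]>3*im[...,1]);h[:220]=0;h[250:]=0;h[:,:280]=0;h[:,320:]=0
print('bar bottom row',np.nonzero(h)[0].max())
E
python3 m.py 8
```

```text
[array([-5.741, -0.852, 15.922]), array([-0.547,  1.233, -0.146]), array([ 0.515, -0.015,  0.012])]
blue rows [91 92 93 94 95 96] cols 215 308
case edge stage 0.0373 0.0327
case edge stage 0.0399 0.0328
bar bottom row 239
```

The case is moving: its front edge is now at about 39 mm, up from 30. Fz has risen to 16 N, so I ease up 1 mm and continue.

Call:
arm_command:
  claw: [6.15,6.15,6.15,6.15,6.15,6.15,6.15,6.15,6.15,6.15]
  travel:
    - [0,0,0.1]
    - [0.2,0,0]
    - [0.2,-0.01,0]
    - [0.2,0,0]
    - [0.2,-0.01,0]
    - [0.2,0,0]
    - [0.2,-0.01,0]
    - [0.2,0,0]
    - [0.2,-0.01,0]
    - [0,0,0]
  yaw: [0,0,0,0,0,0,0,0,0,0]

```text
time_s: 9.33
tcp_pos: [0.5314, -0.0149, 0.0124]
orientation: [[1.0, -0.03, -0.003], [-0.03, -1.0, -0.0], [-0.003, 0.001, -1.0]]
contact_force: [-4.1, 0.6, 10.6]
gripper_width: 0.0612
grip_force: 5.5
```

```bash
python3 m.py 9
```

```text
[array([-4.638,  0.416,  9.936]), array([-0.303,  0.914, -0.064]), array([ 0.531, -0.015,  0.012])]
blue rows [91 92 93 94 95 96] cols 215 308
case edge stage 0.0538 0.033
case edge stage 0.0564 0.0483
bar bottom row 239
```

Call:
arm_command:
  claw: [6.15,6.15,6.15,6.15,6.15,6.15,6.15,6.15,6.15,6.15]
  travel:
    - [0.2,0,0]
    - [0.2,-0.01,0]
    - [0.2,0,0]
    - [0.2,-0.01,0]
    - [0.2,0,0]
    - [0.2,-0.01,0]
    - [0.2,0,0]
    - [0.2,-0.01,0]
    - [0.2,-0.01,0]
    - [0,0,0]
  yaw: [0,0,0,0,0,0,0,0,0,0]

```text
time_s: 10.32
tcp_pos: [0.5494, -0.0154, 0.0125]
orientation: [[1.0, -0.03, -0.003], [-0.03, -1.0, -0.001], [-0.003, 0.001, -1.0]]
contact_force: [-3.4, 0.2, 10.4]
gripper_width: 0.0612
grip_force: 5.5
```

```bash
python3 m.py 10
```

```text
[array([-3.576,  0.054,  9.887]), array([-0.341,  0.816, -0.153]), array([ 0.549, -0.015,  0.013])]
blue rows [91 92 93 94 95 96] cols 215 308
case edge stage 0.0719 0.033
case edge stage 0.0744 0.0331
bar bottom row 239
```

16–17 mm remain. I advance 13 mm and then creep in on force.

Call:
arm_command:
  claw: [6.15,6.15,6.15,6.15,6.15,6.15,6.15,6.15,6.15]
  travel:
    - [0.2,0,0]
    - [0.2,-0.01,0]
    - [0.2,0,0]
    - [0.2,-0.01,0]
    - [0.2,0,0]
    - [0.2,-0.01,0]
    - [0.1,0,0]
    - [0,0,0]
    - [0,0,0]
  yaw: [0,0,0,0,0,0,0,0,0]

```text
time_s: 11.22
tcp_pos: [0.5624, -0.0157, 0.0125]
orientation: [[1.0, -0.03, -0.003], [-0.03, -1.0, -0.001], [-0.003, 0.001, -1.0]]
contact_force: [-3.9, 0.7, 10.7]
gripper_width: 0.0614
grip_force: 5.5
```

Call:
arm_command:
  claw: [6.15,6.15,6.15]
  travel:
    - [0.1,0,0]
    - [0,0,0]
    - [0,0,0]
  yaw: [0,0,0]

```text
time_s: 11.47
tcp_pos: [0.5631, -0.0157, 0.0125]
orientation: [[1.0, -0.03, -0.003], [-0.03, -1.0, -0.001], [-0.003, 0.001, -1.0]]
contact_force: [-4.7, -0.4, 10.3]
gripper_width: 0.0617
grip_force: 5.5
```

Call:
arm_command:
  claw: [6.15,6.15,6.15]
  travel:
    - [0.1,0,0]
    - [0,0,0]
    - [0,0,0]
  yaw: [0,0,0]

```text
time_s: 11.72
tcp_pos: [0.5642, -0.0157, 0.0126]
orientation: [[1.0, -0.03, -0.003], [-0.03, -1.0, -0.001], [-0.003, 0.001, -1.0]]
contact_force: [-4.9, 0.2, 9.4]
gripper_width: 0.0615
grip_force: 5.6
```

```bash
python3 m.py 11
```

```text
[array([-4.423, -0.047, 10.844]), array([-0.283,  0.985, -0.142]), array([ 0.564, -0.016,  0.013])]
blue rows [90 91 92 93 94 95 96] cols 215 309
case edge stage 0.0866 0.033
case edge stage 0.0897 0.0331
bar bottom row 230
```

Call:
arm_command:
  claw: [6.15,6.15,6.15]
  travel:
    - [0.1,0,0]
    - [0,0,0]
    - [0,0,0]
  yaw: [0,0,0]

```text
time_s: 12.12
tcp_pos: [0.5651, -0.0157, 0.0125]
orientation: [[1.0, -0.03, -0.003], [-0.03, -1.0, -0.001], [-0.003, 0.001, -1.0]]
contact_force: [-4.3, -0.6, 11.4]
gripper_width: 0.0613
grip_force: 5.6
```

Call:
arm_command:
  claw: [6.15,6.15,6.15]
  travel:
    - [0.1,0,0]
    - [0,0,0]
    - [0,0,0]
  yaw: [0,0,0]

```text
time_s: 12.37
tcp_pos: [0.5654, -0.0157, 0.0125]
orientation: [[1.0, -0.03, -0.005], [-0.03, -1.0, -0.001], [-0.005, 0.001, -1.0]]
contact_force: [-6.1, -0.5, 12.4]
gripper_width: 0.0617
grip_force: 6.3
```

Call:
arm_command:
  claw: [6.15,6.15,6.15]
  travel:
    - [0.1,0,0]
    - [0,0,0]
    - [0,0,0]
  yaw: [0,0,0]

```text
time_s: 12.62
tcp_pos: [0.5654, -0.0157, 0.0125]
orientation: [[1.0, -0.029, -0.006], [-0.029, -1.0, -0.001], [-0.006, 0.001, -1.0]]
contact_force: [-6.8, -1.4, 12.8]
gripper_width: 0.0613
grip_force: 7.3
```

Call:
arm_command:
  claw: [6.15,6.15,6.15,6.15]
  travel:
    - [0.1,0,0]
    - [0.1,0,0]
    - [0,0,0]
    - [0,0,0]
  yaw: [0,0,0,0]

```text
time_s: 12.95
tcp_pos: [0.5654, -0.0157, 0.0124]
orientation: [[1.0, -0.029, -0.01], [-0.029, -1.0, -0.001], [-0.01, 0.001, -1.0]]
contact_force: [-9.9, -1.0, 14.7]
gripper_width: 0.0615
grip_force: 8.8
```

```bash
python3 m.py 12
```

```text
[array([-9.797, -0.414, 15.226]), array([-0.311,  2.008,  0.146]), array([ 0.565, -0.016,  0.012])]
blue rows [91 92 93 94 95 96] cols 215 308
case edge stage 0.0879 0.0331
case edge stage 0.0905 0.0329
bar bottom row 220
```

The TCP has stalled at 0.5654 with Fx rising and the front edge at about 90 mm, so the case is home. I back off while still holding the bar, then lift.

Call:
arm_command:
  claw: [6.15,6.15,6.15,6.15,6.15,6.15,6.15]
  travel:
    - [-0.2,0,0]
    - [-0.2,0,0]
    - [-0.2,0,0]
    - [-0.2,0,0]
    - [-0.2,0,0]
    - [0,0,0]
    - [0,0,0]
  yaw: [0,0,0,0,0,0,0]

```text
time_s: 13.68
tcp_pos: [0.5651, -0.0158, 0.014]
orientation: [[1.0, -0.03, 0.009], [-0.03, -1.0, -0.001], [0.009, 0.001, -1.0]]
contact_force: [2.4, 1.3, 9.1]
gripper_width: 0.0616
grip_force: 4.8
```

Call:
arm_command:
  claw: [6.15,6.15,6.15,6.15,6.15,6.15,6.15,6.15,6.15,6.15]
  travel:
    - [0,0,0.2]
    - [0,0,0.2]
    - [0,0,0.2]
    - [0,0,0.2]
    - [0,0,0.3]
    - [0,0,0.5]
    - [0,0,1]
    - [0,0,2]
    - [0,0,3]
    - [0,0,3]
  yaw: [0,0,0,0,0,0,0,0,0,0]

```text
time_s: 14.52
tcp_pos: [0.56, -0.0155, 0.1185]
orientation: [[1.0, -0.03, -0.002], [-0.03, -1.0, 0.0], [-0.002, -0.0, -1.0]]
contact_force: [0.3, 0.7, -0.9]
gripper_width: 0.0612
grip_force: 0.0
```

Call:
arm_command:
  claw: [6.15,6.15,6.15,6.15,6.15,6.15]
  travel:
    - [-2,0,1]
    - [-3,0,0]
    - [-3,0,0]
    - [0,0,0]
    - [0,0,0]
    - [0,0,0]
  yaw: [0,0,0,0,0,0]

```text
time_s: 15.02
tcp_pos: [0.4821, -0.0157, 0.1285]
orientation: [[1.0, -0.03, 0.002], [-0.03, -1.0, -0.0], [0.002, 0.0, -1.0]]
contact_force: [0.1, -0.3, -0.4]
gripper_width: 0.0614
grip_force: 0.0
```

```bash
python3 m.py 13
python3 - <<'E'
from h import *
w=cv2.imread('pics/w13.png');s=cv2.imread('pics/s13.png')[170:290,250:390]
cv2.imwrite('pics/f.png',cv2.convertScaleAbs(np.hstack([cv2.resize(w[0:220,180:420],(420,400)),cv2.resize(s,(380,400))]),alpha=1.4))
E
```

```text
[array([0.648, 0.84 , 0.073]), array([0.028, 0.01 , 0.01 ]), array([ 0.482, -0.016,  0.128])]
blue rows [  6   7   8   9  10  99 100 101 102 103] cols 246 311
case edge stage 0.011 0.0361
case edge stage 0.0907 0.036
bar bottom row 237
```

View pics/f.png

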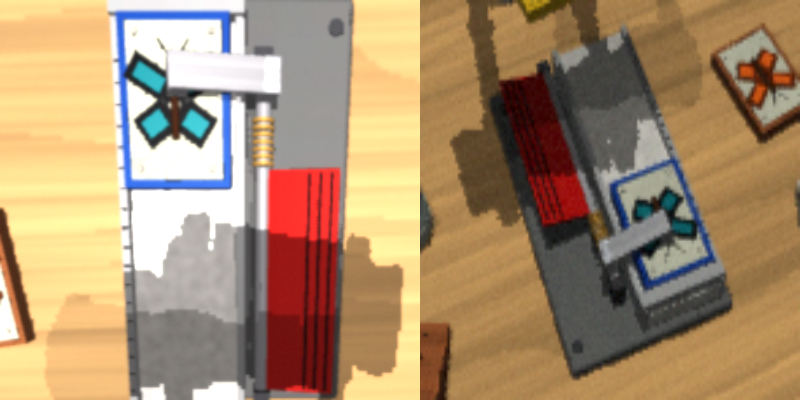

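The picture shows the case flush against the end stop, edges at stage x 11 and 91 mm and y 36 mm. The jaw is closed on it and the fingers are clear, so I hand in.

```bash
python3 -c "
from workcell import ctrl
print(ctrl.job_done())"
```

```text
the job is handed in; nothing more can be done
None
```

I handed the job in at about 15 s: the case measured home against the end stop (centre near x +51, y +36 mm of the stage), the clip looked closed on it in the last picture, and the gripper was clear; no verdict came back.

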